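Hang the slide carrier on the draining rail

ROBOT

A 6-joint arm with a two-finger parallel gripper is mounted at the origin on the work surface. World frame = base frame: x ahead of the robot, y to its left, z up, the work surface at z = 0. Lengths are in m, angles in degrees, forces in N, time in s.
With the tool pointing down it reaches from about 0.4 to 0.825 m from the base axis. Payload 7 kg.
Tool frame: the origin (TCP) lies midway between the tips of the shut fingers; the grasp point (between the pads) lies 19 mm behind it (ctrl.grip_point_offset is the distance from the TCP to the grasp point, in m); x points along the fingers, y is the direction in which the jaws open and shut, and the axes are right-handed (so a half turn about x gives the same grasp; the last joint's range is limited). The gripper opens to 88 mm and grips with 3 to 60 N. Pads are 19 mm wide; open, the fingers measure 130 mm over their backs; the gripper's body (78 mm by 193 mm) begins 47 mm behind the grasp point.
Start: joints at [-60.556, 20.546, 0.682, 0, -70.136, -16.507], TCP at [0.151, -0.658, 0.227] pointing down, gripper open.
Joint ranges: [-176.03, 176.03], [-82.01, 121.73], [-58.28, 71.71], [-173.87, 95.51], [-174.79, -0.11], [-173.66, 173.66]. Speed limits (degrees/s): [136.94, 136.94, 172.46, 180, 180, 180].

INTERFACE

Orientations are given as [roll, pitch, yaw] about the fixed x, y, z axes, in that order (R = Rz(yaw) Ry(pitch) Rx(roll)).
In Python, from plant import ctrl gives the robot as it stands.
- The arm moves only by the tool drive_tool, never from a script. Its argument "plan" is a list of rows, each a list of 3 entries, a list of its own where there are three numbers: the shift along the tool's x, y, z in m, then the turn, a rotation vector about the tool's x, y, z in degrees, then the opening, from 0 (shut) to 1 (fully open). In form: [[[dx, dy, dz], [wx, wy, wz], grip], ...]. A call has 1 to 20 rows; each row is the pose to reach, as a shift and turn from the pose measured when the call began, along the tool's axes at that moment; what a row does not reach only later rows make up. A row lasts 1/12 s, in which the tool goes at most 41.7 mm and 7.16 degrees, less where a joint would pass 70% of its speed; a pose out of reach is approached as far as the arm can. A call with a gripper value outside its range is refused whole. The fingers move at their own pace and stop on an object; the grip force is fixed at half the most. Time passes only in rows, so rows that repeat a pose let the fingers close. It gives the time, the measured TCP pose, the force and the opening at its end, in the units of the state.
- ctrl.get_obs(): the state, without advancing time (a new reading comes with each control period).
- ctrl.snapshot(name): name is "scene" or "top" or "wrist"; returns the picture (420x560x3 uint8, blue, green, red); there is no depth.
- ctrl.get_calibration(name): a dict with "fx", "fy", "cx", "cy" (pixels), "R" (3x3) and "t" (3): a world point X has camera coordinates R X + t. Camera axes: x right, y down, z forward; pixel columns grow to the right and rows downward; lengths in m; the calibration is good to about 2 mm. The wrist camera is an equidistant fisheye: a pixel r from the principal point sees the ray r / f radians off the axis. A picture is of the moment at which its call begins: read the wrist's pose just before it. get_calibration takes no time and is no camera call; for the wrist camera it gives the pose at the moment of the call.
- ctrl.close_job(): hands the job in, once; it reports no verdict.
Trained networks look in the newest picture that a camera, given by its name, has taken for a name from the list of things; names that differ only in an ending like _2 or _b are one class to them, and where a whole thing is asked for, a point or a joint stands for the part that bears it (a point fixed in the world has none). Each returns a list of dicts, best first, with "confidence" (0 to 1); they miss things now and then, are a little off and sometimes report something else, mostly with a low value. They report only what shows in the picture. A call takes as long as a camera call. They do not tell look-alikes from the thing itself.
- ctrl.cut_out(camera, name): "pixels" (420x560 bool, what is visible of it) and "pixel" ([column, row] in pixels, amid what is visible of it).
- ctrl.landmark_of(camera, name): "pixel" ([column, row] in pixels: a listed point, or the origin of a listed thing).
The state is a dict: "clock": time; "joint_pos": joint angles; "qvel": joint speeds; "tau": joint torques, N m; "tool_pos": TCP position; "orientation": TCP orientation; "force": force on the tool from outside, world axes, zero at the start; "moment": the same for the moment, N m; "opening": finger opening in m.
Only numpy, scipy, OpenCV 4.12 (cv2) and the standard library are available. Lean on these libraries where they do the work, as an engineer would, in place of code of your own. Each camera call takes 0.05 s, during which the arm holds its last target. There are 200 camera calls.

TASK

Pick up the wheeled slide carrier (the one with the open tunnel and two grooved rollers, not the lower bench rack with a closed base), set it astride the upper part of the sloped draining rail with its rollers on the bar before you let go, and release it so that it rolls down by itself. It must finish at rest against the stop at the low end, hanging from the bar.

Things in the scene. Friction and masses are not known exactly. Their poses are not given: they have to be found in the camera images.
- carrier_grip (a point): Middle of the grip tab (white, 12 mm thick along x, 40 long along y, 40 high) on top of the loose wheeled slide carrier: steel frame 94 x 110 (y) x 139 mm high, 0.32 kg, two slide baskets with an open 50 mm tunnel along y between them, two grooved rollers under its narrow top bar. Point is 120 mm above its underside, 20 above the top bar; z up. The lower rack with a closed white base is not wanted.
- carrier_hang (a point): Point on the carrier 59 mm straight below carrier_grip, in the tunnel, under and midway between the two rollers (each a pair of white 24 mm balls side by side, forming a groove; 30 mm either side of centre along y): the bar's centre line passes here when both rollers sit on the bar. Bar along y, either way round; flared plates at the tunnel ends forgive 10 mm sideways. Same axes as carrier_grip.
- rail_load (a point): Middle of the place to hang the carrier (50 mm either way along is fine): on the centre line of the fixed rail's round steel bar, 14 mm thick, 350 long, climbing 8 degrees towards +y, over a drip tray 90 x 400 x 12 mm. 146 mm above the counter, 198 uphill of rail_home. x level across the bar, y level along it (uphill), z up. Clear above and beside. Once let go the carrier rolls down within 3 s.
- rail_home (a point): Point on the bar's centre line where carrier_hang comes to lie when the carrier is against the stop, an upright steel plate 84 mm wide with a black rubber pad at the low end of the bar (pad face 55 mm downhill of this point). Point is 118 mm above the counter. Same axes as rail_load.
Not all that is in view belongs to the job. What is shaped like the part that bears carrier_grip but orange is not meant.

How it is judged:
By the outcome, as a careful person would: the job done as asked, in the order asked, and still so for the second after the job is handed in, with the robot touching nothing.
It also fails if it takes over 35 s, if anything falls off the work surface, if the arm or the gripper's body presses on something with over 40 N, if the wrist force passes 120 N, or if a joint passes its speed limit or range.

## Working session

There is one attempt and no reset: what is moved stays moved. The work goes in short steps, Python scripts to look and compute and a tool call to move; the robot and the scene stay as the last step left them, time stands still between calls to the robot, and variables do not carry over. Pictures are saved under pics/ and viewed, about 8 in all and at most 12, crops included, and the job is handed in when it is done.

Besides the shell and the picture viewer there is one more tool, called after ">>>" as name(argument=value, ...), one argument or row to a line, values as JSON. drive_tool: Moves the arm, as the interface text tells. Its arguments: {"type":"object","properties":{"plan":{"type":"array","items":{"type":"array"}}},"required":["plan"]}

```bash
mkdir -p pics; cat > h.py <<'E'
import numpy as np, cv2
from plant import ctrl
def snap(n,f=None):
    im=ctrl.snapshot(n)
    if f: cv2.imwrite('pics/'+f,im)
    return im
E
python3 - <<'E'
from h import *
a=snap('scene','s1.png');b=snap('top','t1.png')
cv2.imwrite('pics/both.png',cv2.resize(np.hstack([a,b]),(800,300)))
o=ctrl.get_obs();print({k:np.round(v,3).tolist() for k,v in o.items()})
for c in('scene','top'):
    k=ctrl.get_calibration(c);print(c,k['fx'],k['cx'],k['cy'],np.round(k['R'],3).tolist(),np.round(k['t'],3))
    for n in('carrier_grip','carrier_hang','rail_load','rail_home'):
        print(c,n,[(np.round(d['pixel'],1).tolist(),round(d['confidence'],2)) for d in ctrl.landmark_of(c,n)])
E
```

```text
{'clock': 0.1, 'joint_pos': [-60.557, 20.589, 0.641, -0.018, -70.136, -16.507], 'qvel': [0.056, -0.082, 0.096, 0.039, -0.054, 0.041], 'tau': [-0.003, -58.417, 29.375, 7.015, 0.01, -0.0], 'tool_pos': [0.151, -0.657, 0.226], 'orientation': [95.045, 89.914, 107.975], 'force': [-0.596, 0.528, 0.432], 'moment': [0.086, 0.033, -0.003], 'opening': 0.088}
scene 525.7393521274738 284.72956217038103 217.93974414525897 [[0.528, 0.849, -0.004], [0.465, -0.293, -0.835], [-0.711, 0.439, -0.549]] [-0.198 -0.15   1.592]
scene carrier_grip [([181.3, 193.2], 0.87), ([335.6, 150.6], 0.76), ([336.5, 189.3], 0.71), ([260.0, 199.4], 0.61)]
scene carrier_hang [([336.2, 173.7], 0.89), ([183.0, 215.4], 0.86), ([263.2, 215.6], 0.67), ([332.8, 208.3], 0.64)]
scene rail_load [([333.1, 212.4], 0.72), ([423.5, 200.5], 0.61)]
scene rail_home [([351.1, 229.1], 0.79)]
top 402.88867996250224 279.7144325047974 220.36138597054523 [[0.135, -0.991, 0.003], [-0.97, -0.133, -0.202], [0.201, 0.024, -0.979]] [-0.121  0.493  0.791]
top carrier_grip [([123.3, 300.2], 0.84), ([355.9, 355.4], 0.71), ([281.9, 273.2], 0.66), ([202.7, 231.7], 0.6)]
top carrier_hang [([206.7, 231.4], 0.97), ([350.4, 349.3], 0.65), ([137.4, 299.1], 0.62), ([282.5, 273.8], 0.61)]
top rail_load [([153.7, 126.3], 0.9)]
top rail_home [([248.4, 160.9], 0.92)]
```

View pics/s1.png

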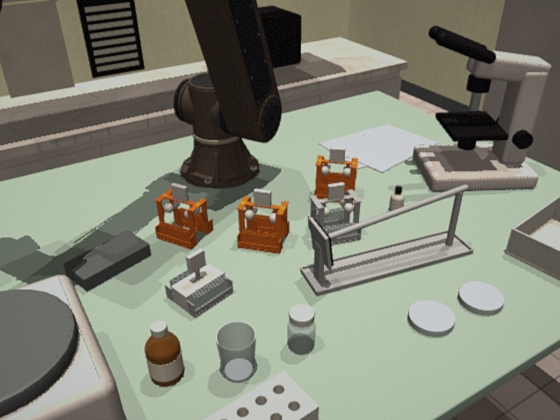

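View pics/t1.png

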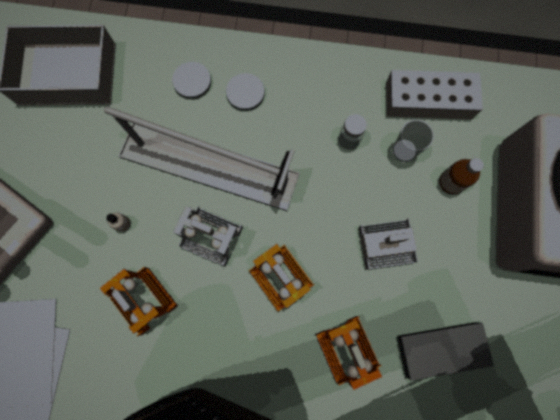

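The scene picture shows the grey carrier at (336,190), three orange copies at (182,215), (263,220) and (337,172), and the bench rack at (198,280). The rail runs from its stop at (320,245) up to (465,190). In the top picture the grey carrier is at (203,232), the orange ones are at (355,355), (282,273) and (135,300), and the bench rack is at (390,243). I choose the grey one with rollers at (203,232). The stop is at (285,180) and the uphill end at (115,115).

```bash
cat >> h.py <<'E'
def ray(c,p,k=None):
    k=k or ctrl.get_calibration(c);R=np.array(k['R']);t=np.array(k['t'])
    v=np.array([(p[0]-k['cx'])/k['fx'],(p[1]-k['cy'])/k['fy']])
    if c=='wrist':
        th=np.hypot(*v);d=np.array([*(v/th*np.sin(th)),np.cos(th)])
    else: d=np.array([*v,1.])
    return -R.T@t, R.T@d/np.linalg.norm(d)
def onz(c,p,z,k=None):
    o,d=ray(c,p,k);return o+d*(z-o[2])/d[2]
def tri(rs):
    A=[np.eye(3)-np.outer(d,d) for o,d in rs]
    return np.linalg.solve(sum(A),sum(a@o for a,(o,d) in zip(A,rs)))
def proj(c,X):
    k=ctrl.get_calibration(c);x=np.array(k['R'])@X+k['t'];return np.array([k['fx']*x[0]/x[2]+k['cx'],k['fy']*x[1]/x[2]+k['cy']])
E
python3 - <<'E'
from h import *
a=cv2.imread('pics/t1.png')[85:285,90:310];b=cv2.imread('pics/s1.png')[140:300,290:490]
cv2.imwrite('pics/c1.png',np.hstack([cv2.resize(a,(396,360),interpolation=2),cv2.resize(b,(400,360),interpolation=2)]))
for n,pt,ps,z in(('grip',(202.7,231.7),(336.5,189.3),.12),('hang',(206.7,231.4),(332.8,208.3),.061),('load',(153.7,126.3),(423.5,200.5),.146),('home',(248.4,160.9),(351.1,229.1),.118)):
    print(n,onz('top',pt,z).round(4),onz('scene',ps,z).round(4),tri([ray('top',pt),ray('scene',ps)]).round(4))
E
```

```text
grip [0.4493 0.0869 0.12  ] [0.4523 0.0974 0.12  ] [0.4519 0.0914 0.1202]
hang [0.4598 0.0914 0.061 ] [0.4418 0.0976 0.061 ] [0.4572 0.0876 0.073 ]
load [0.6369 0.2113 0.146 ] [0.6286 0.2018 0.146 ] [0.632  0.2048 0.1495]
home [0.6019 0.0224 0.118 ] [0.6006 0.0259 0.118 ] [0.602  0.0232 0.1195]
```

View pics/c1.png

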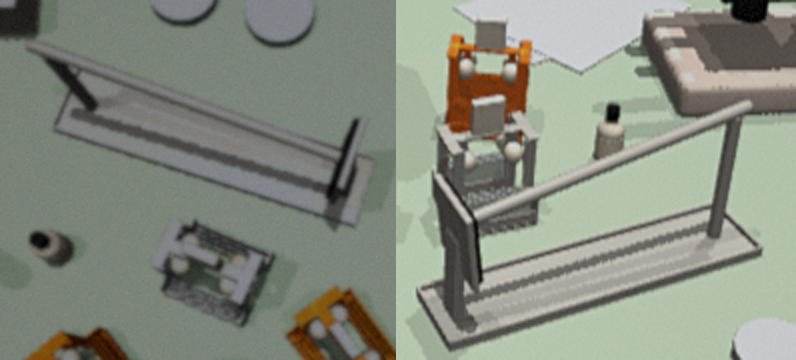

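The crop confirms that the grey one at (203,232) in the top picture has the open tunnel and paired rollers. I'm moving above it now.

>>> drive_tool(
  plan=[
    [[-0.074,0.28,0.3715],[-57,0,0],0.6],
    [[-0.074,0.28,0.3715],[-57,0,0],0.6],
    [[-0.074,0.28,0.3715],[-57,0,0],0.6],
    [[-0.074,0.28,0.3715],[-57,0,0],0.6],
    [[-0.074,0.28,0.3715],[-57,0,0],0.6],
    [[-0.074,0.28,0.3715],[-57,0,0],0.6],
    [[-0.074,0.28,0.3715],[-57,0,0],0.6],
    [[-0.074,0.28,0.3715],[-57,0,0],0.6],
    [[-0.074,0.28,0.3715],[-57,0,0],0.6],
    [[-0.074,0.28,0.3715],[-57,0,0],0.6],
    [[-0.054,0.66,0.461],[-57,0,0],0.6],
    [[-0.054,0.66,0.461],[-57,0,0],0.6],
    [[-0.054,0.66,0.461],[-57,0,0],0.6],
    [[-0.054,0.66,0.461],[-57,0,0],0.6],
    [[-0.054,0.66,0.461],[-57,0,0],0.6],
    [[-0.054,0.66,0.461],[-57,0,0],0.6],
    [[-0.054,0.66,0.461],[-57,0,0],0.6],
    [[-0.054,0.66,0.461],[-57,0,0],0.6],
    [[-0.054,0.66,0.461],[-57,0,0],0.6],
    [[-0.054,0.66,0.461],[-57,0,0],0.6],
  ],
)

```text
clock: 2.17
tool_pos: [0.4508, 0.0743, 0.2816]
orientation: [-34.0, 89.9, 36.0]
force: [0.8, 0.1, -0.1]
opening: 0.0529
```

```bash
cat > w.py <<'E'
from h import *
import sys
from scipy.spatial.transform import Rotation as Ro
o=ctrl.get_obs();k=ctrl.get_calibration('wrist');im=snap('wrist',sys.argv[1])
print(o['tool_pos'],o['joint_pos']);print(Ro.from_euler('xyz',o['orientation'],degrees=True).as_matrix().round(3))
print('cam',(-np.array(k['R']).T@k['t']).round(3),np.array(k['R']).round(2).tolist())
for n,z in(('carrier_grip',.12),('carrier_hang',.061),('rail_load',.146),('rail_home',.118)):
    for d in ctrl.landmark_of('wrist',n): print(n,np.round(d['pixel'],1),round(d['confidence'],2),onz('wrist',d['pixel'],z,k).round(4))
E
python3 w.py w1.png
```

```text
[0.4508258  0.07425867 0.28161861] [ 3.41717792e+01 -2.65582243e+00 -2.02435978e+01 -3.25280395e-03
 -7.23131926e+01 -5.42173771e+01]
[[ 0.001 -0.939  0.343]
 [ 0.001  0.343  0.939]
 [-1.    -0.001  0.001]]
cam [ 0.423 -0.001  0.441] [[-0.94, 0.34, -0.0], [0.33, 0.9, 0.3], [0.1, 0.28, -0.96]]
carrier_grip [280.7 205.2] 0.95 [0.4552 0.0905 0.12  ]
carrier_grip [289.7  31.4] 0.82 [ 0.3868 -0.0717  0.12  ]
carrier_grip [433.3 253.5] 0.57 [0.306  0.2081 0.12  ]
carrier_hang [276.1 190.8] 0.81 [0.4602 0.0884 0.061 ]
carrier_hang [417.8 233. ] 0.81 [0.3018 0.2066 0.061 ]
carrier_hang [286.5  41.9] 0.75 [ 0.3881 -0.0739  0.061 ]
rail_home [135.7 182.1] 0.57 [0.5945 0.0123 0.118 ]
```

View pics/w1.png

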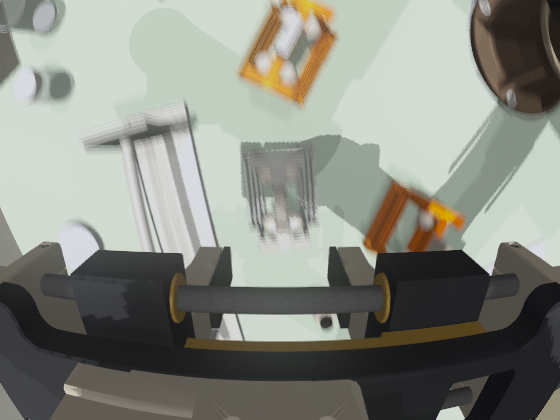

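The wrist picture is slightly blurred. It shows the grey carrier at (280,200), nearly aligned with the tool, and the rail with its stop at (140,130). I'll take a still picture to get the yaw.

```bash
python3 w.py w2.png; python3 -c "
import cv2
a=cv2.imread('pics/w2.png')[80:260,70:340];cv2.imwrite('pics/c2.png',cv2.resize(a,None,fx=2.9,fy=2.9,interpolation=2))"
```

```text
[0.4510277  0.07228194 0.28100242] [ 3.39314588e+01 -2.57906773e+00 -2.02522217e+01 -1.39186404e-03
 -7.23388859e+01 -5.39173647e+01]
[[-0.    -0.94   0.342]
 [-0.     0.342  0.94 ]
 [-1.     0.    -0.   ]]
cam [ 0.423 -0.003  0.44 ] [[-0.94, 0.34, -0.0], [0.33, 0.9, 0.29], [0.1, 0.28, -0.96]]
carrier_grip [293.5  35.2] 0.89 [ 0.3849 -0.0689  0.12  ]
carrier_grip [280.7 207.5] 0.63 [0.4559 0.0906 0.12  ]
carrier_grip [433.  252.5] 0.56 [0.3062 0.204  0.12  ]
carrier_hang [414.6 235.3] 0.95 [0.3069 0.2055 0.061 ]
carrier_hang [277.1 193.9] 0.68 [0.4602 0.0901 0.061 ]
carrier_hang [288.1  43.7] 0.56 [ 0.3872 -0.0733  0.061 ]
rail_home [136.5 186.7] 0.57 [0.5955 0.0153 0.118 ]
```

View pics/c2.png

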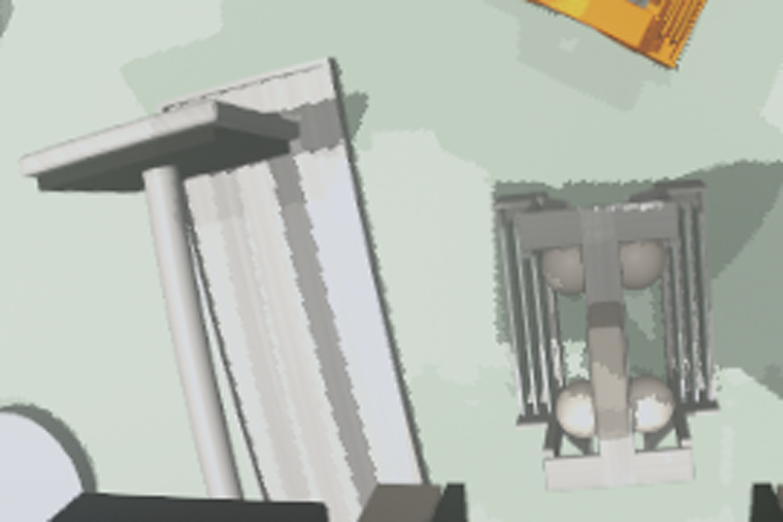

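```bash
python3 - <<'E'
from h import *
k=ctrl.get_calibration('wrist')
f=lambda p,z:onz('wrist',(p[0]/2.9+70,p[1]/2.9+80),z,k)
def yaw(a,b): d=b-a;return np.degrees(np.arctan2(-d[0],d[1]))
for n,p,q,z,z2 in(('rollers',(602,266),(615,406),.078,.078),('topbar',(599,228),(620,472),.1,.1),('tray',(333,62),(424,488),.012,.012),('bar',(162,172),(225,495),.113,.135)):
    a,b=f(p,z),f(q,z2);print(n,a.round(4),b.round(4),'mid',((a+b)/2).round(4),'len',np.linalg.norm(b-a).round(4),'yaw',yaw(a,b).round(2))
a,b=f((562,268),.078),f((642,265),.078);print(yaw(a,b)+90)
# rail from fixed cams: tray far corners in top crop & bar
g=lambda p,z:onz('top',(p[0]/1.8+90,p[1]/1.8+85),z)
for p,q,z,z2 in(((357,223),(55,128),.012,.012),((372,155),(80,85),.012,.012),((340,147),(40,47),.105,.16)):
    a,b=g(p,z),g(q,z2);print('top',a.round(4),b.round(4),np.linalg.norm(b-a).round(3),yaw(a,b).round(2))
E
```

```text
rollers [0.4494 0.0606 0.078 ] [0.4644 0.1167 0.078 ] mid [0.4569 0.0886 0.078 ] len 0.0581 yaw -15.04
topbar [0.4439 0.043  0.1   ] [0.4695 0.1358 0.1   ] mid [0.4567 0.0894 0.1   ] len 0.0963 yaw -15.42
tray [ 0.5363 -0.062   0.012 ] [0.5774 0.1469 0.012 ] mid [0.5568 0.0424 0.012 ] len 0.2128 yaw -11.13
bar [ 0.5876 -0.0389  0.113 ] [0.6086 0.0813 0.135 ] mid [0.5981 0.0212 0.124 ] len 0.1239 yaw -9.89
161.98937813960885
top [ 0.5411 -0.0678  0.012 ] [0.6111 0.3235 0.012 ] 0.398 -10.15
top [ 0.63  -0.075  0.012] [0.672  0.3044 0.012 ] 0.382 -6.32
top [ 0.6027 -0.0384  0.105 ] [0.651  0.2906 0.16  ] 0.337 -8.35
```

>>> drive_tool(
  plan=[
    [[0.03,0.001,0.018],[-4.7,0,0],0.6],
    [[0.06,0.001,0.018],[-4.7,0,0],0.6],
    [[0.09,0.001,0.018],[-4.7,0,0],0.6],
    [[0.11,0.001,0.018],[-4.7,0,0],0.6],
    [[0.13,0.001,0.018],[-4.7,0,0],0.6],
    [[0.15,0.001,0.018],[-4.7,0,0],0.6],
    [[0.165,0.001,0.018],[-4.7,0,0],0.6],
    [[0.175,0.001,0.018],[-4.7,0,0],0.6],
    [[0.175,0.001,0.018],[-4.7,0,0],0.6],
    [[0.175,0.001,0.018],[-4.7,0,0],0.6],
    [[0.175,0.001,0.018],[-4.7,0,0],0.6],
  ],
)

```text
clock: 3.58
tool_pos: [0.4572, 0.0881, 0.1069]
orientation: [-48.5, 89.9, 26.0]
force: [0.5, -1.1, 0.2]
opening: 0.0523
```

```bash
python3 w.py w3.png; python3 -c "
import cv2
a=cv2.imread('pics/w3.png')[150:370,130:430];cv2.imwrite('pics/c3.png',cv2.resize(a,None,fx=2.6,fy=2.6,interpolation=2))"
```

```text
[0.45717947 0.0881142  0.10694432] [ 3.52479558e+01  7.55950037e+00 -3.44440255e+01  1.75803848e-02
 -4.79165825e+01 -5.07732832e+01]
[[ 0.001 -0.964  0.267]
 [ 0.001  0.267  0.964]
 [-1.    -0.001  0.001]]
cam [0.435 0.011 0.266] [[-0.96, 0.27, -0.0], [0.26, 0.92, 0.3], [0.08, 0.28, -0.96]]
carrier_grip [282.5 276.8] 0.95 [0.4559 0.0909 0.12  ]
rail_home [ 26.8 210.2] 0.88 [0.5958 0.016  0.118 ]
```

View pics/c3.png

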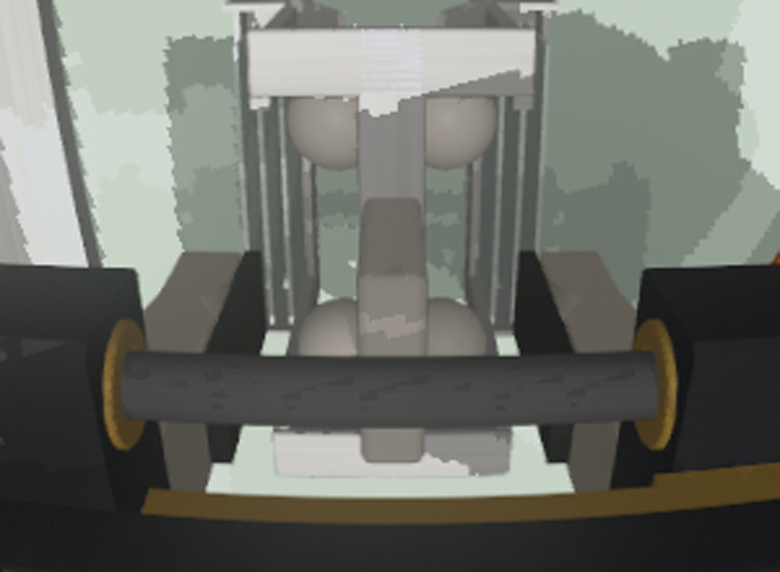

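The tab is centred between the jaws in this crop and the yaw matches, so I'm closing.

>>> drive_tool(
  plan=[
    [[0,0,0.002],[0,0,0],0],
    [[0,0,0.002],[0,0,0],0],
    [[0,0,0.002],[0,0,0],0],
    [[0,0,0.002],[0,0,0],0],
    [[0,0,0.002],[0,0,0],0],
    [[0,0,0.002],[0,0,0],0],
    [[0,0,0.002],[0,0,0],0],
    [[0,0,0.002],[0,0,0],0],
  ],
)

```text
clock: 4.5
tool_pos: [0.4574, 0.0904, 0.1068]
orientation: [-39.5, 89.9, 35.0]
force: [-0.1, 0.6, -0.5]
opening: 0.012
```

Gripped at 12 mm, which matches the tab. Next I lift, carry it above the load place and look.

>>> drive_tool(
  plan=[
    [[-0.02,0,0],[0,0,0],0],
    [[-0.05,0,0],[0,0,0],0],
    [[-0.085,0,0],[0,0,0],0],
    [[-0.12,0,0],[0,0,0],0],
    [[-0.155,0,0],[0,0,0],0],
    [[-0.185,0,0],[0,0,0],0],
    [[-0.2,-0.015,0.018],[-1,0,0],0],
    [[-0.2,-0.035,0.041],[-2,0,0],0],
    [[-0.2,-0.058,0.068],[-3,0,0],0],
    [[-0.2,-0.081,0.095],[-4,0,0],0],
    [[-0.2,-0.104,0.122],[-5,0,0],0],
    [[-0.2,-0.122,0.144],[-5.5,0,0],0],
    [[-0.2,-0.133,0.157],[-5.5,0,0],0],
    [[-0.2,-0.138,0.163],[-5.5,0,0],0],
    [[-0.2,-0.138,0.163],[-5.5,0,0],0],
    [[-0.2,-0.138,0.163],[-5.5,0,0],0],
    [[-0.2,-0.138,0.163],[-5.5,0,0],0],
  ],
)

```text
clock: 5.92
tool_pos: [0.6328, 0.2099, 0.307]
orientation: [-30.4, 89.9, 49.7]
force: [-0.9, 0.5, -1.8]
opening: 0.0119
```

```bash
python3 w.py w4.png; python3 -c "
from h import *
s=snap('scene','s2.png');t=snap('top','t2.png')
for c in('scene','top'):
  for n in('rail_load','rail_home'): print(c,n,[(np.round(d['pixel'],1).tolist(),round(d['confidence'],2)) for d in ctrl.landmark_of(c,n)])
cv2.imwrite('pics/m4.png',np.hstack([cv2.imread('pics/w4.png')[:400,0:420],cv2.resize(s[60:310,270:508],(380,400))]))"
```

```text
[0.63282219 0.20988167 0.30703422] [ 3.50598632e+01  1.76935941e+01  6.89950698e+00 -1.32435767e-02
 -7.91559626e+01 -4.50448322e+01]
[[ 0.001 -0.985  0.173]
 [ 0.001  0.173  0.985]
 [-1.    -0.     0.001]]
cam [0.618 0.131 0.466] [[-0.98, 0.17, -0.0], [0.17, 0.94, 0.29], [0.05, 0.29, -0.96]]
carrier_grip [525.1 145. ] 0.9 [0.3047 0.208  0.12  ]
carrier_grip [281.1 274.3] 0.56 [0.65   0.3202 0.12  ]
carrier_hang [503.4 136.3] 0.59 [0.2974 0.2038 0.061 ]
rail_home [281.6   1.7] 0.88 [0.5956 0.0129 0.118 ]
scene rail_load [([426.5, 198.5], 0.98)]
scene rail_home [([348.4, 229.0], 0.89)]
top rail_load [([155.1, 126.7], 0.96)]
top rail_home [([247.1, 162.9], 0.83)]
```

View pics/m4.png

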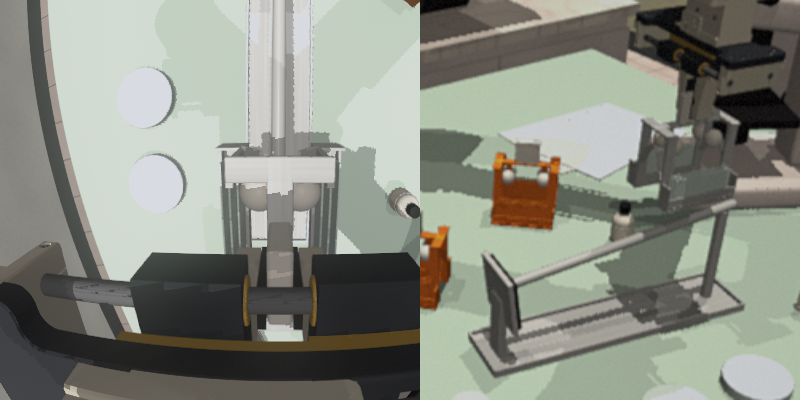

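The left half shows the bar running up at column 279, from row 0 to 130, in line with the carrier held at column 280. I'll check the offset and yaw with numbers.

```bash
python3 - <<'E'
from h import *
im=cv2.imread('pics/w4.png');k=ctrl.get_calibration('wrist');print(k['cx'],k['cy'],k['fx'])
for r in(20,60,100,120): print(r,im[r,260:300].mean(1).astype(int).tolist())
for c,p,q in(('x',0,0),):
    for n,pt,ps in(('load',(155.1,126.7),(426.5,198.5)),('home',(247.1,162.9),(348.4,229))):
        print(n,onz('top',pt,.146 if n=='load' else .118).round(4),tri([ray('top',pt),ray('scene',ps)]).round(4))
E
```

```text
279.4443199589276 207.38560544362818 325.19226210127806
20 [211, 208, 207, 206, 209, 214, 212, 208, 213, 217, 212, 210, 182, 168, 188, 199, 205, 211, 214, 215, 209, 206, 201, 193, 176, 150, 169, 169, 170, 169, 170, 171, 170, 171, 216, 219, 218, 218, 218, 218]
60 [207, 208, 208, 207, 212, 214, 210, 208, 205, 203, 194, 181, 156, 169, 182, 188, 204, 212, 216, 215, 209, 205, 198, 190, 171, 147, 142, 147, 146, 144, 145, 149, 147, 157, 207, 209, 207, 206, 206, 208]
100 [204, 205, 206, 205, 207, 207, 206, 206, 206, 200, 194, 171, 160, 174, 184, 190, 197, 205, 214, 201, 193, 187, 181, 171, 150, 134, 143, 142, 142, 142, 143, 145, 144, 142, 186, 202, 202, 204, 205, 207]
120 [203, 204, 205, 205, 206, 206, 205, 205, 207, 198, 194, 160, 160, 176, 185, 190, 198, 208, 216, 201, 192, 186, 179, 168, 147, 128, 142, 141, 140, 141, 143, 143, 143, 173, 201, 202, 202, 204, 205, 206]
load [0.6365 0.2084 0.146 ] [0.6334 0.2054 0.1527]
home [0.5974 0.0243 0.118 ] [0.5969 0.0232 0.1175]
```

The bar lies within about 1–2 mm of the tool's mid-plane and the yaw matches. Next I tilt 8° to the slope and descend.

>>> drive_tool(
  plan=[
    [[0.0,0,0],[0,-4,0],0],
    [[0.0,0,0],[0,-8,0],0],
    [[0.02,0,0],[0,-8,0],0],
    [[0.04,0,0],[0,-8,0],0],
    [[0.055,0,0],[0,-8,0],0],
    [[0.07,0,0],[0,-8,0],0],
    [[0.08,0,0],[0,-8,0],0],
    [[0.09,0,0],[0,-8,0],0],
    [[0.097,0,0],[0,-8,0],0],
    [[0.102,0,0],[0,-8,0],0],
    [[0.102,0,0],[0,-8,0],0],
    [[0.102,0,0],[0,-8,0],0],
  ],
)

```text
clock: 7.47
tool_pos: [0.6339, 0.2106, 0.2054]
orientation: [-0.6, 81.9, 79.5]
force: [0.0, -0.4, -1.9]
opening: 0.0121
```

```bash
python3 -c "
from h import *
o=ctrl.get_obs();print(o['tool_pos'],o['force'],o['moment'])
w=snap('wrist','w5.png');s=snap('scene','s3.png');
cv2.imwrite('pics/m5.png',np.hstack([w[:360,150:410],cv2.resize(s[90:290,330:510],(400,360),interpolation=2)[:, :]]))"
```

```text
[0.63388729 0.2105795  0.20543714] [ 0.03386627 -0.41117567 -1.93181643] [-6.24139909e-01  1.85285184e-01 -8.32989001e-05]
```

View pics/m5.png

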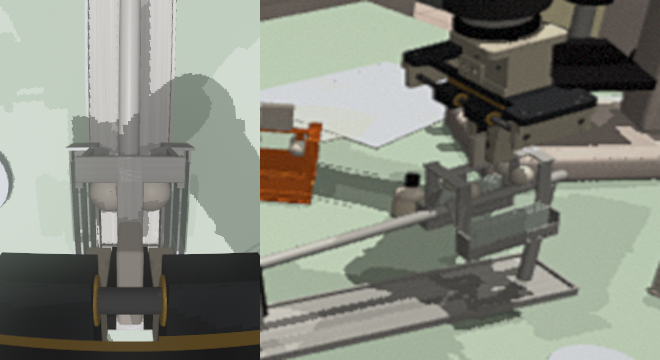

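The carrier is astride the bar and matches its slope; the wrist picture has the bar at column 279. I'm lowering the last bit along the tool axis, watching the force.

>>> drive_tool(
  plan=[
    [[0.003,0,0],[0,0,0],0],
    [[0.006,0,0],[0,0,0],0],
    [[0.008,0,0],[0,0,0],0],
    [[0.01,0,0],[0,0,0],0],
    [[0.011,0,0],[0,0,0],0],
    [[0.011,0,0],[0,0,0],0],
  ],
)

```text
clock: 8.07
tool_pos: [0.6343, 0.2122, 0.1947]
orientation: [-0.7, 81.9, 79.3]
force: [-0.6, 1.1, -3.3]
opening: 0.0118
```

>>> drive_tool(
  plan=[
    [[0.001,0,0],[0,0,0],0],
    [[0.002,0,0],[0,0,0],0],
    [[0.002,0,0],[0,0,0],0],
    [[0.002,0,0],[0,0,0],0],
  ],
)

```text
clock: 8.4
tool_pos: [0.635, 0.2125, 0.1932]
orientation: [-1.3, 81.9, 78.8]
force: [1.2, -1.1, -2.1]
opening: 0.0118
```

>>> drive_tool(
  plan=[
    [[0.001,0,0],[0,0,0],0],
    [[0.002,0,0],[0,0,0],0],
    [[0.002,0,0],[0,0,0],0],
    [[0.002,0,0],[0,0,0],0],
  ],
)

```text
clock: 8.73
tool_pos: [0.6354, 0.2128, 0.1928]
orientation: [-1.9, 81.8, 78.2]
force: [-2.5, -1.8, 6.4]
opening: 0.0116
```

>>> drive_tool(
  plan=[
    [[0.001,0,0],[0,0,0],0],
    [[0.001,0,0],[0,0,0],0],
    [[0.001,0,0],[0,0,0],0],
  ],
)

```text
clock: 8.98
tool_pos: [0.6354, 0.2128, 0.1928]
orientation: [-2.2, 81.8, 77.9]
force: [-2.1, -1.0, 7.3]
opening: 0.0118
```

```bash
python3 -c "
from h import *
o=ctrl.get_obs();print(o['tool_pos'],o['force'],o['moment'])
w=snap('wrist','w6.png');s=snap('scene','s4.png');
cv2.imwrite('pics/m6.png',np.hstack([w[:360,150:410],cv2.resize(s[150:250,400:520],(432,360),interpolation=2)]))"
```

```text
[0.63544229 0.21280872 0.19283211] [-2.09169584 -1.02491671  7.28770245] [-0.62471177  1.16323905  0.03601018]
```

View pics/m6.png

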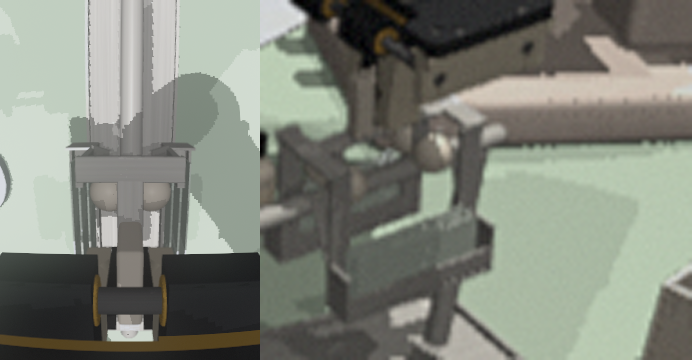

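The carrier is seated. Contact is firm at TCP z 0.1928 (0.1925 predicted) and the picture shows it level with the bar. Releasing, then withdrawing upwards.

>>> drive_tool(
  plan=[
    [[0,0,0],[0,0,0],0.8],
    [[0,0,0],[0,0,0],0.8],
    [[0,0,0],[0,0,0],0.8],
    [[0,0,0],[0,0,0],0.8],
    [[0,0,0],[0,0,0],0.8],
    [[0,0,0],[0,0,0],0.8],
    [[0,0,0],[0,0,0],0.8],
    [[-0.02,0,0],[0,0,0],0.8],
    [[-0.04,0,0],[0,0,0],0.8],
    [[-0.07,0,0],[0,0,0],0.8],
    [[-0.1,0,0],[0,0,0],0.8],
    [[-0.13,0,0],[0,0,0],0.8],
    [[-0.13,0,0],[0,0,0],0.8],
    [[-0.13,0,0],[0,0,0],0.8],
    [[-0.13,0,0],[0,0,0],0.8],
    [[-0.13,0,0],[0,0,0],0.8],
    [[-0.13,0,0],[0,0,0],0.8],
    [[-0.13,0,0],[0,0,0],0.8],
    [[-0.13,0,0],[0,0,0],0.8],
    [[-0.13,0,0],[0,0,0],0.8],
  ],
)

```text
clock: 10.75
tool_pos: [0.6315, 0.1948, 0.321]
orientation: [-1.9, 81.9, 78.2]
force: [-0.0, 0.3, 1.3]
opening: 0.0701
```

>>> drive_tool(
  plan=[
    [[0,0,0],[0,0,0],0.8],
    [[0,0,0],[0,0,0],0.8],
    [[0,0,0],[0,0,0],0.8],
    [[0,0,0],[0,0,0],0.8],
    [[0,0,0],[0,0,0],0.8],
    [[0,0,0],[0,0,0],0.8],
    [[0,0,0],[0,0,0],0.8],
    [[0,0,0],[0,0,0],0.8],
    [[0,0,0],[0,0,0],0.8],
    [[0,0,0],[0,0,0],0.8],
    [[0,0,0],[0,0,0],0.8],
    [[0,0,0],[0,0,0],0.8],
    [[0,0,0],[0,0,0],0.8],
    [[0,0,0],[0,0,0],0.8],
    [[0,0,0],[0,0,0],0.8],
    [[0,0,0],[0,0,0],0.8],
    [[0,0,0],[0,0,0],0.8],
    [[0,0,0],[0,0,0],0.8],
    [[0,0,0],[0,0,0],0.8],
    [[0,0,0],[0,0,0],0.8],
  ],
)

```text
clock: 12.42
tool_pos: [0.6315, 0.1948, 0.321]
orientation: [-1.9, 81.9, 78.1]
force: [0.5, 0.5, -0.6]
opening: 0.0703
```

```bash
python3 -c "
from h import *
o=ctrl.get_obs();print(o['clock'],o['tool_pos'],o['force'])
s=snap('scene','s5.png');t=snap('top','t5.png')
cv2.imwrite('pics/m7.png',np.hstack([cv2.resize(t[80:260,90:310],(400,327),interpolation=2),cv2.resize(s[140:310,290:490],(400,327),interpolation=2)]))
for c in('scene','top'):
  for n in ('carrier_hang','carrier_grip'): print(c,n,[(np.round(d['pixel'],1).tolist(),round(d['confidence'],2)) for d in ctrl.landmark_of(c,n)])
h=np.array([.598,.023,.118]);print(proj('scene',h),proj('top',h))
"
```

```text
12.4167 [0.63154916 0.19475527 0.3210121 ] [ 0.50176695  0.50799296 -0.57772716]
scene carrier_hang [([347.2, 225.3], 0.98), ([335.7, 176.2], 0.97), ([182.2, 212.1], 0.77), ([262.1, 217.6], 0.67)]
scene carrier_grip [([179.6, 194.4], 0.73), ([335.4, 153.4], 0.72), ([263.9, 198.9], 0.6), ([342.3, 205.2], 0.55), ([349.0, 227.7], 0.29)]
top carrier_hang [([251.7, 163.3], 0.97), ([137.1, 299.0], 0.92), ([352.0, 351.8], 0.92), ([283.0, 277.2], 0.57)]
top carrier_grip [([125.3, 300.2], 0.71), ([255.3, 155.9], 0.67), ([279.5, 274.7], 0.64), ([355.7, 354.5], 0.58)]
[349.26105558 228.92577723] [247.80439146 162.7126511 ]
```

View pics/m7.png

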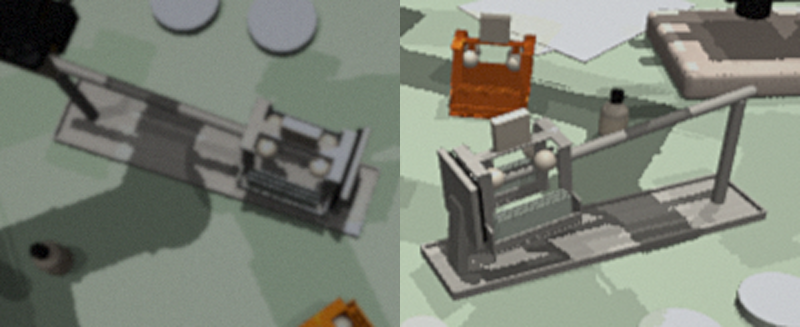

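The carrier hangs on the bar against the stop: top crop (295,165), scene crop (510,190). I'll confirm it's at rest, then hand in.

>>> drive_tool(
  plan=[
    [[0,0,0],[0,0,0],0.8],
    [[0,0,0],[0,0,0],0.8],
    [[0,0,0],[0,0,0],0.8],
    [[0,0,0],[0,0,0],0.8],
    [[0,0,0],[0,0,0],0.8],
    [[0,0,0],[0,0,0],0.8],
    [[0,0,0],[0,0,0],0.8],
    [[0,0,0],[0,0,0],0.8],
    [[0,0,0],[0,0,0],0.8],
    [[0,0,0],[0,0,0],0.8],
    [[0,0,0],[0,0,0],0.8],
    [[0,0,0],[0,0,0],0.8],
  ],
)

```text
clock: 13.72
tool_pos: [0.6316, 0.1948, 0.321]
orientation: [-1.9, 81.9, 78.1]
force: [0.8, -0.6, 0.2]
opening: 0.0705
```

```bash
python3 -c "
from h import *
a=cv2.imread('pics/s5.png');b=snap('scene','s6.png')
d=cv2.absdiff(cv2.GaussianBlur(a,(5,5),0),cv2.GaussianBlur(b,(5,5),0)).max(2)[150:300,290:480]
print(d.max(),(d>25).sum())
if (d>25).sum()<10: print(ctrl.close_job())
"
```

```text
4 0
the job is handed in; nothing more can be done
None
```

The wheeled slide carrier now hangs from the bar, at rest against the stop at the low end, and the job is handed in at about 13.8 s on the robot's clock. I gripped the grey carrier by its tab and lowered it onto the upper rail, tilted 8° to match the slope. The rollers took about 7 N on the bar before I released it, and it then rolled down by itself.

- **Position:** the landmark for the hanging point lay within about 4 pixels of where `rail_home` should appear, in both fixed cameras. Both pictures show the carrier hanging on the bar against the stop.
- **At rest:** two scene pictures about 1.3 s apart showed no movement of the carrier.
- **Robot clear:** the gripper is well above the carrier and touching nothing. The force readings from my moves stayed below 8 N.
- **Disagreements:** early position estimates for the rail differed by up to about 10 mm between cameras. The close wrist view put the bar within about 2 mm of the tool's mid-plane, and that was enough for the fit. No check failed.

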